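# Load a meter battery into the charging dock

## Robot

A 7-joint arm with a two-finger parallel gripper is mounted at the origin on the work surface. World frame = base frame: x ahead of the robot, y to its left, z up, the work surface at z = 0. Lengths are in m, angles in rad, forces in N, time in s.
With the tool pointing down it reaches from about 0.425 to 1.025 m from the base axis. Payload 9.4 kg.
Tool frame: the origin (TCP) lies between the finger pads; the fingertips stand 14 mm ahead of it and the grasp point (between the pads) lies 5 mm behind it (manip.tip_extent is the z of the fingertips in the tool frame, in m); z points along the fingers, y is the line along which they close (so a half turn about z gives the same grasp; the last joint's range is limited). The gripper opens to 85 mm and grips with 20 to 120 N. Pads are 22 mm wide; open, the fingers measure 114 mm over their backs; the gripper's body (76 mm by 85 mm) begins 54 mm behind the grasp point. The pads swing forward as they close: fully open they stand 13 mm farther back than shut.
Start: joints at [1.245, 0.599, -0.003, 1.599, 0.002, 0.943, -0.08], TCP at [0.179, -0.703, 0.245] pointing down, gripper open.
Joint ranges: [-2.57, 2.57], [-0.35, 1.97], [-1.29, 1.29], [0.11, 2.56], [-1.05, 4.19], [0.11, 1.86], [-2.63, 2.63]. Speed limits (rad/s): [2.22, 2.22, 3.01, 3.01, 3.14, 3.14, 3.14].

## Interface

Orientations are given as a unit quaternion [x, y, z, w].
In Python, from cell import manip gives the robot as it stands. The module is installed in compiled form; this text tells all that it offers.
- The arm moves only by the tool arm_command, never from a script. Its argument "commands" is a list of rows, each an object of numbers: "fingers": the gripper's target within -1 to 1 (fully open at 1, half-way at 0, shut at -1); "dx", "dy", "dz": the shift along the tool's x, y, z each as a share of 1000 mm, from -1 to 1; "ax", "ay", "az": the turn, a rotation vector about the tool's x, y, z each as a share of 180 degrees, from -1 to 1. A call has 1 to 5 rows; each row is the pose to reach, as a shift and turn from the pose commanded when the call began, along the tool's axes at that moment, turning the shorter way round; what a row does not reach only later rows make up. A row lasts 1/10 s, in which the tool goes at most 50 mm and 8.59 degrees, less where a joint would pass 70% of its speed; a pose out of reach is approached as far as the arm can. A call with a number of a shift or a turn outside -1 to 1 is refused whole. A call with a gripper value outside its range is refused whole. The fingers move at their own pace and stop on an object; "newtons" is the grip in N (left out, the last holds). Time passes only in rows, so rows that repeat a pose let the fingers close. It gives the time, the measured TCP pose, the force, the opening and the grip force at its end, in the units of the state.
- manip.read_state(): the state, without advancing time (a new reading comes with each control period).
- manip.camera(name): name is "scene" or "top" or "wrist"; returns (picture, depth): 384x512x3 uint8, red, green, blue; 384x512 float32, m along the optical axis (not along the pixel's ray), 0 where there is no reading.
- manip.calibration(name): a dict with "K" (3x3 intrinsics, pixels), "position" and "attitude" of the camera in the world. Camera axes: x right, y down, z forward; pixel columns grow to the right and rows downward; lengths in m; the calibration is good to about 2 mm. A picture is of the moment at which its call begins: read the wrist's pose just before it. calibration takes no time and is no camera call; for the wrist camera it gives the pose at the moment of the call.
- manip.hand_in(): hands the job in; it is judged then, once.
The state is a dict: "time_s": time; "joint_positions": joint angles; "joint_velocities": joint speeds; "tau": joint torques, N m; "eef_pos": TCP position; "orientation": TCP orientation; "force": force on the tool from outside, world axes, zero at the start; "torque": the same for the moment, N m; "grip_width": opening from 0.0 (shut) to 1.0 (fully open); "grip_force": force on a finger pad.
Only numpy, scipy, OpenCV 4.12 (cv2) and the standard library are available. Lean on these libraries where they do the work, as an engineer would, in place of code of your own. Each camera call takes 0.05 s, during which the arm holds its last target. There are 200 camera calls.

## Task

Put the yellow battery pack on charge: with one fingertip press the orange bar down to hold the dock's spring-closed cover open, and while it is held open push the pack along its trough with the other fingertip until it stops fully home in the bay. Then let go of the bar so that the cover springs shut behind the pack. Only push the pack - do not lift it or pick it up - and leave the meter, the screwdriver and the jar where they are.

Things in the scene. Friction and masses are not known exactly. Their poses are not given: they have to be found in the camera images.
- dock: Grey dock, white floor, fixed to the bench. Origin on the bench top (z = 0) below the middle of the bay mouth; x = push direction, away from the robot, y left, z up. Trough, open at the robot's end, from x = -135 mm to 0; floor 12 mm above the bench, 40 mm wide between 4 mm walls that rise to 22 mm above the bench. The bay (x = 0 to 60 mm) goes on from it to a solid stop, the face of the 52 mm tall housing.
- bay_mouth (a point): Middle of the bay mouth at floor level, in the dock's frame (0, 0, 12 mm). When the cover is raised it stands over the bay side (x > 0) up to about 66 mm above the bench: keep the fingers at x < 0 while they are low.
- cover_angle (a joint): Cover's angle on its hinge (rad): 0 shut, 0.9 most open; a spring shuts it. Clear plate over the bay, underside 34 mm above the bench. Orange skirt at its front edge (dock x = 0 to 3 mm) reaches down to 24 mm above the bench: shut, it blocks the pack's tall body and the pack cannot push it open, but it clears the pack's low ledge. From 0.45 rad the body passes beneath.
- hinge_mid (a point): Point on the hinge line: a 5 mm rod along the dock's x, at dock y = +27 mm, 20 mm above the bench, just left of the trough's left wall and as long as trough and bay. This point is at dock x = -70 mm.
- cover: The cover with its orange press bar, one piece. Bar: left (+y) of the hinge: flat strip 3 mm thick, dock x = -135 to -6 mm, reaching 36 mm out from the hinge. Origin on the hinge line at the bay mouth (dock x = 0); when shut, axes as the dock's. Cover shut: slopes up outwards 0.35 rad, outer edge 34 mm above the bench. Pressing it down raises the cover by the same angle. 2 N to start, 4 N when open; a tip can slide along it.
- bar_top (a point): On the bar's upper face at mid length, 24 mm out from the hinge. Pressed there to 16 mm above the bench, the cover is open about 0.55 rad; a tip at that height in the trough (dock y = 0, some 50 mm to the right) is behind the pack's ledge, so fingers spread astride the trough's left wall do both at once.
- pack: Yellow battery pack, loose in the trough, 68 x 36 x 18 mm, 0.12 kg. Origin: centre of its underside; x towards the bay. Yellow body (x = -18 to +34 mm) 18 mm tall; black ledge behind it (x = -34 to -18 mm) 9 mm tall. Fully home against the stop its origin is at dock x = +26 mm, and the ledge stays outside the cover.
- pack_rear (a point): Middle of the upright rear end of the pack's ledge, 4.5 mm above the trough floor: where a fingertip pushes.
- meter: Yellow multimeter lying on its back on the bench to the right of the dock, 180 x 88 x 45 mm; origin at the centre of its underside. Leave alone.
- screwdriver: Screwdriver lying on the bench to the left of the dock, roughly along x, handle nearer the robot; origin at the middle of its length, underside. Leave alone.
- paste_jar: Small jar with a blue cap, 40 mm across, 45 mm tall, to the left of the charger housing; origin at the centre of its underside. Leave alone.
Things that resemble listed ones, but are neither listed nor needed, are in the scene too. Several things have the shape of the pack; the one meant has the colours described above.

How it is judged:
On the way, in this order (a step that is already met when the one before it is completed fails the run):
1. a fingertip on the orange bar holds the cover open, the pack still outside the bay (value of joint cover_angle above 0.4 rad and contact force between the fingers and cover above 0.5 N and x of pack in the frame of dock below -0.02 m), for 0.2 s.
2. with the bar still held down, a fingertip pushes the pack under the open cover (value of joint cover_angle above 0.35 rad and contact force between the fingers and cover above 0.3 N and contact force between the fingers and pack above 0.1 N and x of pack in the frame of dock above 0 m), for 0.05 s.
At the end, for the whole second after the job is handed in: The pack lies flat in the bay within 3.5 mm of the stop, at rest, and the cover is shut behind it (less than 0.06 rad open); meter, screwdriver and jar stand within 15 mm of where they were (x of pack in the frame of dock between 0.0225 and 0.029 m and y of pack in the frame of dock between -0.006 and 0.006 m and z of pack in the frame of dock between 0.009 and 0.015 m and angle between pack's own z axis and vertical below 0.08 rad and value of joint cover_angle below 0.06 rad and linear speed of pack below 0.01 m/s); the robot touches nothing.
It fails at once if the pack is lifted more than 8 mm off the trough floor (z of pack in the frame of dock above 0.02 m).
It fails at once if the pack is tipped more than 17 degrees (angle between pack's own z axis and vertical above 0.3 rad).
It fails at once if the meter is knocked more than 15 mm away (distance of meter from where it was at the start of the episode above 0.015 m).
It fails at once if the screwdriver is knocked more than 15 mm away (distance of screwdriver from where it was at the start of the episode above 0.015 m).
It fails at once if the jar is knocked more than 15 mm away (distance of paste_jar from where it was at the start of the episode above 0.015 m).
It also fails if it takes over 35 s, if anything falls off the work surface, if the arm or the gripper's body presses on something with over 40 N, if the wrist force passes 120 N, or if a joint passes its speed limit or range.

## Working session

There is one attempt and no reset: what is moved stays moved. The work goes in short steps, Python scripts to look and compute and a tool call to move; the robot and the scene stay as the last step left them, time stands still between calls to the robot, and variables do not carry over. Pictures are saved under pics/ and viewed, at most 10 in all, crops included, and the job is handed in when it is done.

Besides the shell and the picture viewer there is one more tool, called after "Call:" as a command line: name --argument value ..., lists and objects as JSON in quotes. arm_command: Moves the arm, as the interface text tells. Its arguments: {"type":"object","properties":{"commands":{"type":"array","items":{"type":"object","properties":{"fingers":{"type":"number"},"dx":{"type":"number"},"dy":{"type":"number"},"dz":{"type":"number"},"ax":{"type":"number"},"ay":{"type":"number"},"az":{"type":"number"}}}},"newtons":{"type":"number"}},"required":["commands"]}

```bash
mkdir -p pics
cat > h.py <<'E'
import numpy as np, cv2
from cell import manip
from scipy.spatial.transform import Rotation as R
def att(c):
    a=np.array(c["attitude"],float)
    return a if a.shape==(3,3) else R.from_quat(a).as_matrix()
def look(n,save=None):
    c=manip.calibration(n); p,d=manip.camera(n)
    if save: cv2.imwrite('pics/'+save+'.png',p[:,:,::-1])
    return c,p,d
def plane(c,uv,z):
    uv=np.atleast_2d(np.array(uv,float)); K=np.array(c["K"])
    r=np.c_[uv,np.ones(len(uv))]@np.linalg.inv(K).T@att(c).T
    o=np.array(c["position"]); return o+r*((z-o[2])/r[:,2])[:,None]
def cloud(c,d):
    K=np.array(c["K"]);v,u=np.indices(d.shape)
    P=np.stack([(u-K[0,2])/K[0,0]*d,(v-K[1,2])/K[1,1]*d,d],-1)
    return P@att(c).T+np.array(c["position"])
E
python3 - <<'E'
from h import *
s=manip.read_state();print(s,manip.tip_extent)
a=look('scene');b=look('top')
for c in(a,b):print(c[0])
cv2.imwrite('pics/a.png',np.vstack([a[1],b[1]])[:,:,::-1][:, :])
im=cv2.imread('pics/a.png');cv2.imwrite('pics/a.png',cv2.resize(np.hstack([im[:384],im[384:]]),(800,300)))
cv2.imwrite('pics/top.png',cv2.resize(b[1],(800,600))[:,:,::-1])
np.savez('t.npz',p=b[1],d=b[2])
E
```

```text
{'time_s': 0.0, 'joint_positions': array([ 1.24531294,  0.60010752, -0.00251654,  1.60015669,  0.00181086,
        0.94289305, -0.07976902]), 'joint_velocities': array([ 0.00152527, -0.00054228, -0.00057274,  0.00021648,  0.00108707,
        0.00072117, -0.00058762]), 'tau': array([-6.09495669e-05, -7.76464677e+01,  1.56462573e+00, -2.58011341e+01,
        1.21294014e-02,  8.89155694e-03, -2.30850986e-05]), 'eef_pos': array([ 0.17836554, -0.70224011,  0.24442047]), 'orientation': array([ 9.92268438e-01,  1.24107762e-01, -1.79283712e-04, -7.60649636e-04]), 'force': array([ 0.23280169,  0.40708528, -0.29570725]), 'torque': array([-0.00476057, -0.00273024,  0.01941831]), 'grip_force': 0.0, 'grip_width': 0.999184646641639} 0.014
{'K': array([[427.5134529 ,   0.        , 261.43916753],
       [  0.        , 427.5134529 , 198.0602706 ],
       [  0.        ,   0.        ,   1.        ]]), 'position': array([ 0.93145032, -0.39459897,  0.68929235]), 'attitude': array([ 0.87019836,  0.34342274, -0.12143852, -0.33176546])}
{'K': array([[389.31281764,   0.        , 254.81304115],
       [  0.        , 389.31281764, 201.19247601],
       [  0.        ,   0.        ,   1.        ]]), 'position': array([0.43847496, 0.02571368, 0.83423175]), 'attitude': array([ 0.71020393, -0.69881498,  0.05333351, -0.06650972])}
```

View pics/top.png

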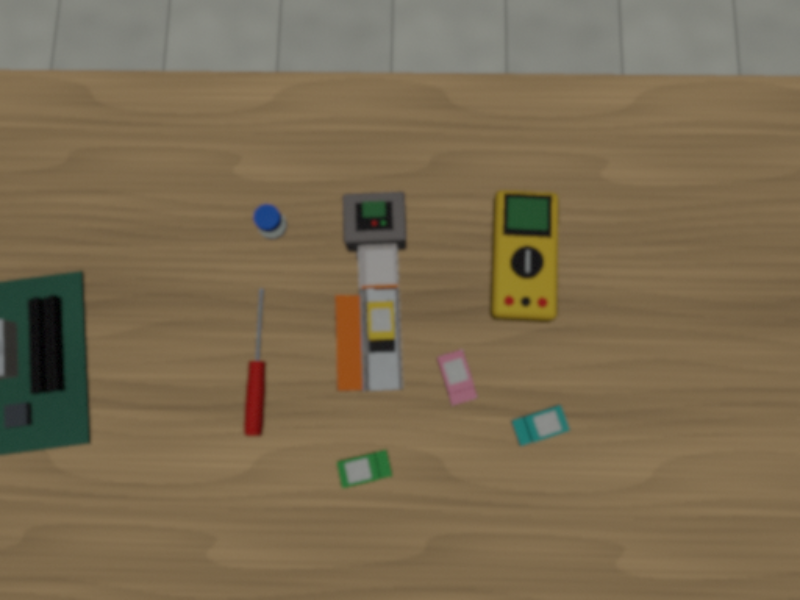

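View pics/a.png

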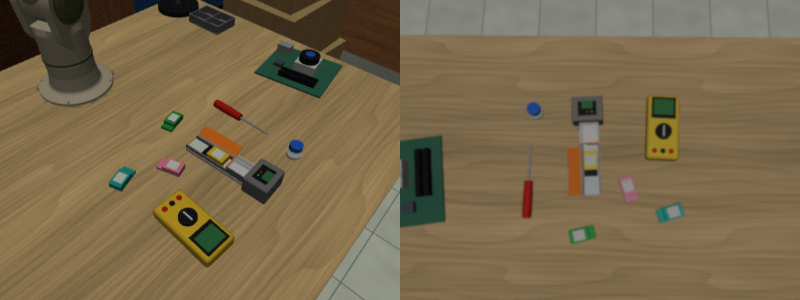

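The top view (800x600) shows the dock with its housing at (375,218), the orange bar at (348,342) and the trough at (382,340). The yellow pack with its black ledge is at (381,327). These could be mistaken for the pack: green (364,468), pink (457,377), teal (541,424) and the multimeter (525,255). I choose the one in the trough, which is yellow with a black ledge.

Run:
```python
from h import *
def blob(m):
    n,l,st,ce=cv2.connectedComponentsWithStats(m.astype(np.uint8)); k=1+np.argmax(st[1:,4]); return l==k
for n in('top','scene'):
    c,p,d=look(n); P=cloud(c,d); hsv=cv2.cvtColor(p,cv2.COLOR_RGB2HSV); H,S,V=[hsv[...,i].astype(int) for i in range(3)]
    org=blob((H>=6)&(H<=14)&(S>190)&(V>120))
    Q=P[org]; Q=Q[np.isfinite(Q).all(1)]
    print(n,'bar px',org.sum(),'cloud min',np.percentile(Q,[2,50,98],axis=0).round(4).tolist())
    r=cv2.minAreaRect(np.argwhere(org)[:,::-1].astype(np.float32)); bx=cv2.boxPoints(r);print(' corners',bx.round(1).tolist())
    # fit plane and long axis
    mu=Q.mean(0);u,s,vt=np.linalg.svd(Q-mu);print(' mu',mu.round(4),'axis',vt[0].round(4),'n',vt[2].round(3))
    near=np.zeros(org.shape,bool); D=P-mu; near=(np.hypot(D[...,0],D[...,1])<0.12)
    yel=blob((H>=20)&(H<=32)&(S>150)&(V>110)&near)
    Q2=P[yel];print(' yellow',yel.sum(),np.percentile(Q2,[3,50,97],axis=0).round(4).tolist(), np.argwhere(yel)[:,::-1].mean(0))
    ax=vt[0][:2]*np.sign(vt[0][0]);ax/=np.linalg.norm(ax);print(' yaw',np.arctan2(ax[1],ax[0]))
    blk=blob((V<50)&(np.hypot(*(P-Q2.mean(0))[...,:2].transpose(2,0,1))<0.06)&(P[...,2]<.045))
    Q3=P[blk];print(' ledge',blk.sum(),np.percentile(Q3,[3,50,97],axis=0).round(4).tolist())
    white=(S<40)&(V>140)&near; 
    hs=blob((P[...,2]>0.044)&(P[...,2]<.06)&(abs(P[...,1]-mu[1])<.09)&(P[...,0]>mu[0]+.1)&(P[...,0]<mu[0]+.25));
    Q4=P[hs];print(' housing',hs.sum(),np.percentile(Q4,[2,50,98],axis=0).round(4).tolist())
    if n=='top': u0,v0=np.argwhere(yel)[:,::-1].mean(0).astype(int); cv2.imwrite('pics/crop.png',cv2.resize(p[v0-70:v0+60,u0-60:u0+60,::-1],None,fx=4.6,fy=4.6,interpolation=cv2.INTER_CUBIC))
```

```text
top bar px 789 cloud min [[0.4789, 0.0942, 0.0225], [0.5374, 0.1086, 0.0283], [0.5978, 0.1229, 0.0341]]
 corners [[214.6999969482422, 190.0], [228.39999389648438, 189.60000610351562], [230.1999969482422, 248.0], [216.5, 248.39999389648438]]
 mu [0.5374 0.1083 0.0314] axis [-0.2402 -0.0997  0.9656] n [ 0.059 -0.994 -0.088]
 yellow 63 [[0.5443, 0.0494, 0.028], [0.5484, 0.066, 0.0302], [0.5512, 0.0807, 0.0325]] [243.42857143 214.42857143]
 yaw 0.39345752529171957
 ledge 84 [[0.5306, 0.0494, 0.0192], [0.535, 0.0632, 0.0216], [0.5416, 0.0788, 0.0238]]
 housing 1303 [[0.6707, 0.0371, 0.0478], [0.7033, 0.0773, 0.0525], [0.7379, 0.1187, 0.0556]]
scene bar px 794 cloud min [[0.4787, 0.0727, 0.023], [0.5453, 0.1084, 0.0294], [0.6139, 0.1245, 0.0382]]
 corners [[251.0, 173.0], [272.5, 151.5], [311.5, 190.5], [290.0, 212.0]]
 mu [0.5452 0.1057 0.0319] axis [ 0.6184 -0.4852  0.6182] n [ 0.018 -0.777 -0.629]
 yellow 163 [[0.5401, 0.0478, 0.0228], [0.5709, 0.064, 0.0308], [0.5941, 0.0832, 0.033]] [278.35582822 197.47239264]
 yaw -0.6653291945556877
 ledge 94 [[0.5221, 0.0376, 0.016], [0.583, 0.0423, 0.0204], [0.6256, 0.0454, 0.0325]]
 housing 1385 [[0.6752, 0.0343, 0.0457], [0.7105, 0.0712, 0.053], [0.7425, 0.1159, 0.0557]]
```

View pics/crop.png

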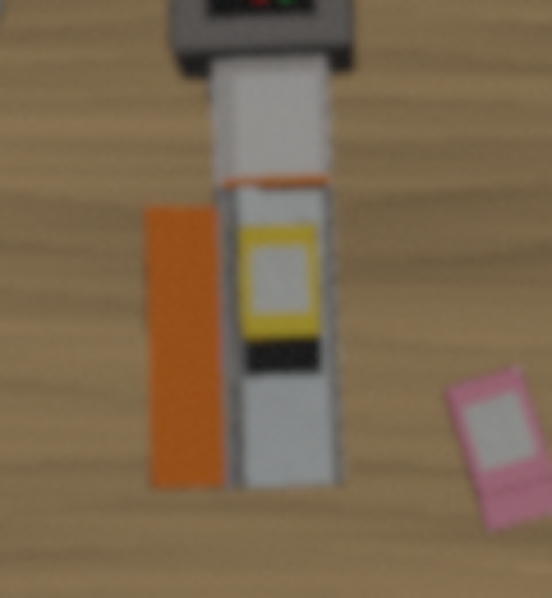

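The crop confirms the target: the yellow body with its label faces the cover, and the black ledge is at the robot's end, inside the trough beside the orange bar. Next I work out the dock frame.

```bash
cat >> h.py <<'E'
def hsvs(p):
    h=cv2.cvtColor(p,cv2.COLOR_RGB2HSV).astype(int); return h[...,0],h[...,1],h[...,2]
def blob(m):
    n,l,st,ce=cv2.connectedComponentsWithStats(m.astype(np.uint8)); k=1+np.argmax(st[1:,4]); return l==k
def edges(c,m,z):
    """points of mask's min-area rect on plane z"""
    bx=cv2.boxPoints(cv2.minAreaRect(np.argwhere(m)[:,::-1].astype(np.float32)))
    return plane(c,bx,z)
E
python3 - <<'E'
from h import *
c,p,d=look('top'); P=cloud(c,d);H,S,V=hsvs(p)
org=blob((H>=6)&(H<=14)&(S>190)&(V>120))
print('bar',edges(c,org,.028)[:,:2].round(4).tolist())
# left & right edges by row fit
rows=[r for r in range(194,245)]
for nm,f,z in(('outer',np.min,.034),('inner',np.max,.022)):
    w=plane(c,[(f(np.where(org[r])[0])+(-.5 if f is np.min else .5),r) for r in rows],z)
    a=np.polyfit(w[:,0],w[:,1],1);print(nm,'yaw',np.arctan(a[0]),'y at x=.5,.6',np.polyval(a,[.5,.6]).round(4))
near=(abs(P[...,0]-.56)<.07)&(abs(P[...,1]-.065)<.03)
y=(H>=18)&(H<=34)&(S>120)&near; print('yellow',edges(c,y,.030)[:,:2].round(4).tolist())
# skirt: orange px in column range right of bar
sk=(H<=16)&(S>110)&(abs(P[...,0]-.605)<.02)&(abs(P[...,1]-.065)<.018)
uv=np.argwhere(sk)[:,::-1];print('skirt',sk.sum(),uv.mean(0) if sk.sum() else 0, plane(c,uv,.034).mean(0) if sk.sum() else 0)
q=manip.read_state();print(R.from_quat(q['orientation']).as_matrix().round(3))
E
```

```text
bar [[0.5992, 0.127], [0.6005, 0.0982], [0.478, 0.0911], [0.4767, 0.1191]]
outer yaw 0.06084487373818214 y at x=.5,.6 [0.1196 0.1257]
inner yaw 0.05856119943468315 y at x=.5,.6 [0.0929 0.0988]
yellow [[0.593, 0.084], [0.5935, 0.0503], [0.5406, 0.0493], [0.54, 0.0826]]
skirt 22 [245.68181818 183.09090909] [0.61381845 0.06178719 0.034     ]
[[ 0.969  0.246 -0.   ]
 [ 0.246 -0.969  0.001]
 [-0.    -0.001 -1.   ]]
```

Call:
arm_command --commands '[{"dx": 0.2, "dy": -0.15, "az": 0.06, "fingers": -0.1}, {"dx": 0.2, "dy": -0.15, "az": 0.06, "fingers": -0.1}, {"dx": 0.2, "dy": -0.15, "az": 0.06, "fingers": -0.1}, {"dx": 0.2, "dy": -0.15, "az": 0.06, "fingers": -0.1}, {"dx": 0.2, "dy": -0.15, "az": 0.06, "fingers": -0.1}]'

```text
invalid input
```

Call:
arm_command --commands '[{"dx": 0.2, "dy": -0.15, "dz": 0.0, "ax": 0.0, "ay": 0.0, "az": 0.06, "fingers": -0.1}, {"dx": 0.2, "dy": -0.15, "dz": 0.0, "ax": 0.0, "ay": 0.0, "az": 0.06, "fingers": -0.1}, {"dx": 0.2, "dy": -0.15, "dz": 0.0, "ax": 0.0, "ay": 0.0, "az": 0.06, "fingers": -0.1}, {"dx": 0.2, "dy": -0.15, "dz": 0.0, "ax": 0.0, "ay": 0.0, "az": 0.06, "fingers": -0.1}, {"dx": 0.2, "dy": -0.15, "dz": 0.0, "ax": 0.0, "ay": 0.0, "az": 0.06, "fingers": -0.1}]' --newtons 40

```text
time_s: 0.75
eef_pos: [0.3364, -0.5064, 0.2453]
orientation: [1.0, 0.03, 0.0, 0.0]
force: [1.0, 0.1, -0.1]
grip_width: 0.447
grip_force: 0.0
```

Call:
arm_command --commands '[{"dx": 0.11, "dy": -0.22, "dz": 0.0, "ax": 0.0, "ay": 0.0, "az": 0.0, "fingers": -0.1}, {"dx": 0.11, "dy": -0.22, "dz": 0.0, "ax": 0.0, "ay": 0.0, "az": 0.0, "fingers": -0.1}, {"dx": 0.11, "dy": -0.22, "dz": 0.0, "ax": 0.0, "ay": 0.0, "az": 0.0, "fingers": -0.1}, {"dx": 0.11, "dy": -0.22, "dz": 0.0, "ax": 0.0, "ay": 0.0, "az": 0.0, "fingers": -0.1}, {"dx": 0.11, "dy": -0.22, "dz": 0.0, "ax": 0.0, "ay": 0.0, "az": 0.0, "fingers": -0.1}]' --newtons 40

```text
time_s: 1.25
eef_pos: [0.4326, -0.2795, 0.2455]
orientation: [1.0, 0.03, 0.0, -0.0]
force: [0.8, -0.6, -0.4]
grip_width: 0.448
grip_force: 0.0
```

Call:
arm_command --commands '[{"dx": 0.06, "dy": -0.22, "dz": 0.0, "ax": 0.0, "ay": 0.0, "az": 0.0, "fingers": -0.1}, {"dx": 0.06, "dy": -0.22, "dz": 0.0, "ax": 0.0, "ay": 0.0, "az": 0.0, "fingers": -0.1}, {"dx": 0.06, "dy": -0.22, "dz": 0.0, "ax": 0.0, "ay": 0.0, "az": 0.0, "fingers": -0.1}, {"dx": 0.06, "dy": -0.22, "dz": 0.0, "ax": 0.0, "ay": 0.0, "az": 0.0, "fingers": -0.1}, {"dx": 0.06, "dy": -0.22, "dz": 0.0, "ax": 0.0, "ay": 0.0, "az": 0.0, "fingers": -0.1}]'

```text
time_s: 1.75
eef_pos: [0.4792, -0.0545, 0.2455]
orientation: [0.999, 0.032, 0.0, -0.0]
force: [-1.0, 0.1, 0.9]
grip_width: 0.447
grip_force: 0.0
```

Call:
arm_command --commands '[{"dx": 0.03, "dy": -0.138, "dz": 0.08, "ax": 0.0, "ay": 0.0, "az": 0.0, "fingers": -0.1}, {"dx": 0.03, "dy": -0.138, "dz": 0.08, "ax": 0.0, "ay": 0.0, "az": 0.0, "fingers": -0.1}, {"dx": 0.03, "dy": -0.138, "dz": 0.08, "ax": 0.0, "ay": 0.0, "az": 0.0, "fingers": -0.1}, {"dx": 0.03, "dy": -0.138, "dz": 0.08, "ax": 0.0, "ay": 0.0, "az": 0.0, "fingers": -0.1}, {"dx": 0.03, "dy": -0.138, "dz": 0.08, "ax": 0.0, "ay": 0.0, "az": 0.0, "fingers": -0.1}]'

```text
time_s: 2.25
eef_pos: [0.4998, 0.0829, 0.1642]
orientation: [0.999, 0.032, -0.001, -0.0]
force: [0.0, 0.3, 0.0]
grip_width: 0.451
grip_force: 0.0
```

Run:
```python
from h import *
s=manip.read_state();print(s['eef_pos'],R.from_quat(s['orientation']).as_matrix().round(3).tolist())
c,p,d=look('wrist','w1');np.savez('w1.npz',p=p,d=d);print(c)
```

```text
[0.49983369 0.08291503 0.16422244] [[0.998, 0.064, -0.002], [0.064, -0.998, 0.0], [-0.002, -0.0, -1.0]]
{'K': array([[291.36317049,   0.        , 256.52267508],
       [  0.        , 291.36317049, 183.24448478],
       [  0.        ,   0.        ,   1.        ]]), 'position': array([0.5750153 , 0.08841898, 0.29154154]), 'attitude': array([ 0.72128948, -0.67667608, -0.10085475,  0.10807079])}
```

View pics/w1.png

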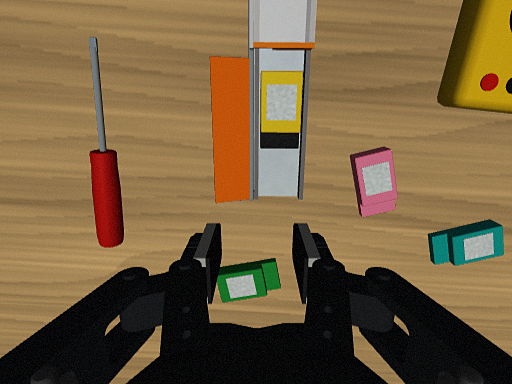

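The wrist view shows the bar with corners (211,57), (248,58), (252,200) and (214,202). The skirt line is at (283,45), the yellow body at (282,101), the ledge at (279,141), and the fingertips at about (213,225) and (300,225).

Run:
```python
from h import *
f=np.load('w1.npz');p,d=f['p'],f['d']; c=manip.calibration('wrist'); P=cloud(c,d);H,S,V=hsvs(p)
org=blob((H>=4)&(H<=16)&(S>180)&(V>120)&(np.arange(384)[:,None]>52))
rows=range(70,190)
for nm,g,o,z in(('outer',np.min,-.5,.0345),('inner',np.max,.5,.022)):
    w=plane(c,[(g(np.where(org[r])[0])+o,r) for r in rows],z);a=np.polyfit(w[:,0],w[:,1],1);print(nm,np.arctan(a[0]),np.polyval(a,[.5,.6]).round(4))
    q=P[[r for r in rows],[int(g(np.where(org[r])[0])-3*np.sign(o)) for r in rows]];print('  depth z',np.median(q[:,2]),)
print('bar ends',plane(c,[(230,np.where(org[:,230])[0].min()-.5),(230,np.where(org[:,230])[0].max()+.5)],.028)[:,:2])
near=(np.hypot(P[...,0]-.56,P[...,1]-.065)<.06)
y=blob((H>=20)&(H<=34)&(S>120)&near);Q=P[y];print('yel z',np.median(Q[:,2]),edges(c,y,.030)[:,:2].round(4).tolist())
b=blob((V<60)&near&(P[...,2]<.06));print('ledge z',np.median(P[b][:,2]),edges(c,b,.021)[:,:2].round(4).tolist())
sk=(H<=16)&(S>150)&(np.indices(H.shape)[1]>258)&(np.indices(H.shape)[0]<60);uv=np.argwhere(sk)[:,::-1];w=plane(c,uv,.034);print('skirt',w.mean(0),w.min(0),w.max(0))
# walls: trough floor white in row between ledge and end
r=170;print('row170',[(u,p[r,u].tolist()) for u in range(248,308,2)][:0]); fl=(S<60)&(V>150)
for r in(160,180):
    u=np.where(fl[r,250:310])[0]+250;print(r,u.min(),u.max(),plane(c,[(u.min(),r),(u.max(),r)],.012)[:,:2].round(4).tolist(),)
# fingers
T=R.from_quat(manip.read_state()['orientation']).as_matrix();e=manip.read_state()['eef_pos']
L=(P-e)@T
for s in(0,1):
    m=(L[...,2]>-.03)&(L[...,2]<.03)&(abs(L[...,0])<.03)&((L[...,1]<0) if s==0 else (L[...,1]>0));q=L[m];print(m.sum(),q.min(0).round(4),q.max(0).round(4));t=q[q[:,2]>q[:,2].max()-.008];print('tip',t.min(0).round(4),t.max(0).round(4))
```

```text
outer 0.05547862300768507 [0.1205 0.1261]
  depth z 0.03242304943244009
inner 0.06432127453462566 [0.088  0.0944]
  depth z 0.02293207950423079
bar ends [[0.60399505 0.11002559]
 [0.47564184 0.10555134]]
yel z 0.029741842353721404 [[0.5432, 0.081], [0.5947, 0.0834], [0.5962, 0.0486], [0.5448, 0.0441]]
ledge z 0.020774842756933698 [[0.5493, 0.0812], [0.5515, 0.0464], [0.5303, 0.0442], [0.5281, 0.0798]]
skirt [0.61438323 0.06335948 0.034     ] [0.61131413 0.04169957 0.034     ] [0.61758921 0.08648946 0.034     ]
row170 []
160 259 298 [[0.5137, 0.0798], [0.516, 0.0415]]
180 258 297 [[0.4932, 0.0795], [0.4956, 0.0404]]
1774 [-0.0104 -0.0414 -0.03  ] [ 0.0149 -0.0196  0.0143]
tip [-0.0095 -0.0314  0.0063] [ 0.0126 -0.0196  0.0143]
1769 [-0.0104  0.0183 -0.03  ] [0.0148 0.0403 0.0143]
tip [-0.0095  0.0184  0.0064] [0.0128 0.0296 0.0143]
```

Call:
arm_command --commands '[{"dx": 0.0, "dy": -0.002, "dz": 0.05, "ax": 0.0, "ay": 0.0, "az": 0.0, "fingers": -0.1}, {"dx": 0.0, "dy": -0.002, "dz": 0.09, "ax": 0.0, "ay": 0.0, "az": 0.0, "fingers": -0.1}, {"dx": 0.0, "dy": -0.002, "dz": 0.11, "ax": 0.0, "ay": 0.0, "az": 0.0, "fingers": -0.1}, {"dx": 0.0, "dy": -0.002, "dz": 0.11, "ax": 0.0, "ay": 0.0, "az": 0.0, "fingers": -0.1}]'

```text
time_s: 2.7
eef_pos: [0.4992, 0.0806, 0.0539]
orientation: [1.0, 0.029, -0.002, 0.001]
force: [-0.9, 0.5, 0.5]
grip_width: 0.45
grip_force: 0.0
```

Run:
```python
from h import *
s=manip.read_state();print(s['eef_pos'],s['force'])
c,p,d=look('wrist','w2')
```

```text
[0.4992288  0.08055105 0.05390831] [-0.89144631  0.50003001  0.5282003 ]
```

View pics/w2.png

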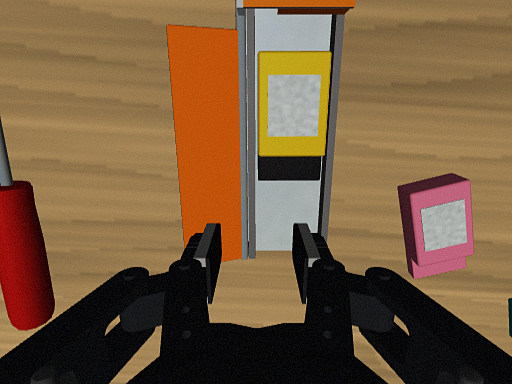

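The tips are at (213,225) and (303,225), the bar is below the left one, and the trough spans about columns 256-322. I measure the trough and bar relative to the fingers in the camera frame, since the readings are noisy.

Run:
```python
from h import *
es=[];
for i in range(3):
    s=manip.read_state();c,p,d=look('wrist');P=cloud(c,d);H,S,V=hsvs(p);e=s['eef_pos'];T=R.from_quat(s['orientation']).as_matrix();L=(P-e)@T
    tip=(L[...,2]>.004)&(L[...,2]<.02)&(abs(L[...,0])<.03)
    a=P[tip&(L[...,1]<0)];b=P[tip&(L[...,1]>0)]
    fl=(S<60)&(V>150)
    ctr=[]
    for r in(195,210,220):
        u=np.where(fl[r,240:335])[0]+240;ctr.append(plane(c,[(u.min(),r),(u.max(),r)],.012))
    ctr=np.array(ctr); 
    org=blob((H>=4)&(H<=16)&(S>180)&(V>120)&(np.arange(384)[:,None]>20))
    o=plane(c,[(np.where(org[r])[0].min()-.5,r) for r in (100,150,200)],.0345)
    i_=plane(c,[(np.where(org[r])[0].max()+.5,r) for r in (100,150,200)],.022)
    lb=blob((V<60)&(np.hypot(P[...,0]-.54,P[...,1]-.06)<.04)&(P[...,2]<.03))
    print(e.round(4),s['orientation'][:2].round(3),s['force'].round(1))
    print(' tipL y',a[:,1].min().round(4),a[:,1].max().round(4),'tipR',b[:,1].min().round(4),b[:,1].max().round(4),'zmin',a[:,2].min().round(4),b[:,2].min().round(4),'xmax',a[:,0].max().round(4))
    print(' trough',ctr[:,:,:2].round(4).tolist());print(' outer',o[:,:2].round(4).tolist(),'in',i_[:,:2].round(4).tolist(),' ledge rear',edges(c,lb,.021)[:,0].round(4))
```

```text
[0.4999 0.0809 0.0553] [1.    0.029] [ 0.  -0.7  0.7]
 tipL y 0.1001 0.1142 tipR 0.0506 0.0631 zmin 0.0415 0.0412 xmax 0.5111
 trough [[[0.5154, 0.0827], [0.5176, 0.0436]], [[0.5054, 0.0821], [0.5076, 0.0431]], [[0.4986, 0.0817], [0.5008, 0.0429]]]
 outer [[0.5701, 0.1262], [0.5454, 0.1247], [0.5181, 0.1232]] in [[0.5716, 0.0946], [0.5449, 0.093], [0.5153, 0.0912]]  ledge rear [0.5419 0.5439 0.5298 0.5278]
[0.5005 0.0813 0.0562] [1.    0.029] [ 0.5 -0.1  0.1]
 tipL y 0.1005 0.1142 tipR 0.0505 0.0636 zmin 0.0419 0.0421 xmax 0.5117
 trough [[[0.5155, 0.0875], [0.518, 0.0439]], [[0.5057, 0.0819], [0.5079, 0.0433]], [[0.4986, 0.0866], [0.5011, 0.0425]]]
 outer [[0.5706, 0.1264], [0.5458, 0.125], [0.5184, 0.1233]] in [[0.5723, 0.0946], [0.5454, 0.093], [0.5156, 0.0917]]  ledge rear [0.5282 0.5429 0.5432 0.5285]
[0.5008 0.0818 0.0567] [1.    0.029] [-0.2  0.2 -0.9]
 tipL y 0.1009 0.1144 tipR 0.0512 0.0641 zmin 0.0423 0.0424 xmax 0.5122
 trough [[[0.516, 0.0829], [0.5183, 0.0442]], [[0.506, 0.0823], [0.5082, 0.0436]], [[0.4988, 0.0864], [0.5013, 0.0428]]]
 outer [[0.5711, 0.1261], [0.5461, 0.125], [0.5186, 0.1234]] in [[0.5727, 0.0946], [0.5457, 0.0934], [0.5159, 0.0915]]  ledge rear [0.5427 0.5447 0.5299 0.5279]
```

Call:
arm_command --commands '[{"dx": 0.0, "dy": -0.004, "dz": 0.0, "ax": 0.0, "ay": 0.0, "az": 0.0, "fingers": -0.1}, {"dx": 0.0, "dy": -0.004, "dz": 0.008, "ax": 0.0, "ay": 0.0, "az": 0.0, "fingers": -0.1}, {"dx": 0.0, "dy": -0.004, "dz": 0.016, "ax": 0.0, "ay": 0.0, "az": 0.0, "fingers": -0.1}, {"dx": 0.0, "dy": -0.004, "dz": 0.022, "ax": 0.0, "ay": 0.0, "az": 0.0, "fingers": -0.1}, {"dx": 0.0, "dy": -0.004, "dz": 0.022, "ax": 0.0, "ay": 0.0, "az": 0.0, "fingers": -0.1}]'

```text
time_s: 3.4
eef_pos: [0.5002, 0.0876, 0.0324]
orientation: [1.0, 0.03, 0.0, -0.0]
force: [1.1, 2.7, 3.1]
grip_width: 0.449
grip_force: 2.0
```

```bash
cat > m.py <<'E'
from h import *
s=manip.read_state();c,p,d=look('wrist');P=cloud(c,d);H,S,V=hsvs(p);e=s['eef_pos'];T=R.from_quat(s['orientation']).as_matrix();L=(P-e)@T
tip=(L[...,2]>.004)&(L[...,2]<.02)&(abs(L[...,0])<.03)
a=P[tip&(L[...,1]<0)];b=P[tip&(L[...,1]>0)]
print(e.round(4),s['force'].round(1));print('L y',a[:,1].min(),a[:,1].max(),'R',b[:,1].min(),b[:,1].max(),'z',a[:,2].min(),b[:,2].min(),'xmax',a[:,0].max())
org=(H>=4)&(H<=16)&(S>180)&(V>80)
Q=P[org&(P[...,0]<.6)&(P[...,1]>.085)&(abs(P[...,2]-.025)<.03)];A=np.c_[Q[:,:2],np.ones(len(Q))];k=np.linalg.lstsq(A,Q[:,2],rcond=None)[0];print('bar slope y',k,'cover angle',.35-np.arctan(k[1]),'n',len(Q))
Q=P[(V<60)&(np.abs(P[...,1]-.063)<.012)&(abs(P[...,2]-.0208)<.0025)&(P[...,0]>.515)];print('ledge x',np.percentile(Q[:,0],[3,97]))
np.savez('m.npz',p=p,d=d);cv2.imwrite('pics/m.png',p[:,:,::-1])
E
python3 m.py
```

```text
[0.5002 0.0876 0.0324] [1.1 2.7 3.1]
L y 0.08642866725335087 0.2282553081094966 R -0.05811312940863761 0.0892185865150869 z 0.012518883077469567 0.012402708278594687 xmax 0.5301034254108745
bar slope y [ 0.00389493 -0.08382211  0.02594839] cover angle 0.4336266225515055 n 15021
ledge x [0.5287216  0.54167437]
```

View pics/m.png

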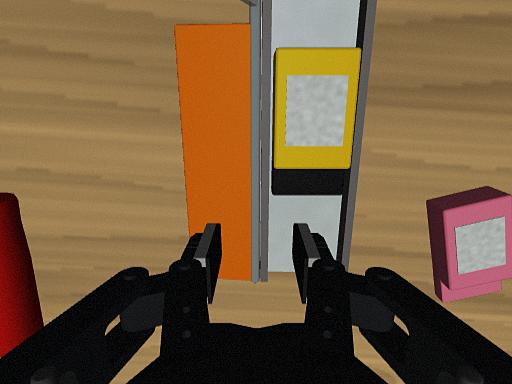

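The left tip presses the bar at (205,250), with the cover at about 0.43 rad. The right tip is in the trough at (305,240), behind the ledge at (308,183). I press a little further.

Call:
arm_command --commands '[{"dx": 0.0, "dy": 0.0, "dz": 0.003, "ax": 0.0, "ay": 0.0, "az": 0.0, "fingers": -0.1}, {"dx": 0.0, "dy": 0.0, "dz": 0.003, "ax": 0.0, "ay": 0.0, "az": 0.0, "fingers": -0.1}, {"dx": 0.0, "dy": 0.0, "dz": 0.003, "ax": 0.0, "ay": 0.0, "az": 0.0, "fingers": -0.1}]'

```text
time_s: 3.75
eef_pos: [0.5002, 0.0873, 0.0303]
orientation: [1.0, 0.03, 0.0, -0.0]
force: [1.1, 3.6, 4.3]
grip_width: 0.452
grip_force: 2.3
```

```bash
python3 m.py; python3 -c "
from h import *
print(manip.read_state()['eef_pos'])"
```

```text
[0.5002 0.0873 0.0303] [1.1 3.6 4.3]
L y 0.0862473724821769 0.22731022267716539 R -0.05730915603146461 0.08899817699187529 z 0.01038231202509704 0.010290495689090767 xmax 0.5298487783704693
bar slope y [ 0.00809746 -0.1816072   0.03242026] cover angle 0.5296492623266748 n 14607
ledge x [0.52893563 0.54167442]
[0.50016543 0.08730525 0.03041095]
```

Call:
arm_command --commands '[{"dx": 0.01, "dy": 0.0, "dz": 0.0, "ax": 0.0, "ay": 0.0, "az": 0.0, "fingers": -0.1}, {"dx": 0.02, "dy": 0.0, "dz": 0.0, "ax": 0.0, "ay": 0.0, "az": 0.0, "fingers": -0.1}, {"dx": 0.03, "dy": 0.0, "dz": 0.0, "ax": 0.0, "ay": 0.0, "az": 0.0, "fingers": -0.1}, {"dx": 0.04, "dy": 0.0, "dz": 0.0, "ax": 0.0, "ay": 0.0, "az": 0.0, "fingers": -0.1}, {"dx": 0.045, "dy": 0.0, "dz": 0.0, "ax": 0.0, "ay": 0.0, "az": 0.0, "fingers": -0.1}]'

```text
time_s: 4.3
eef_pos: [0.546, 0.0895, 0.0302]
orientation: [1.0, 0.03, 0.0, 0.0]
force: [-4.2, 0.9, 3.8]
grip_width: 0.442
grip_force: 2.6
```

```bash
python3 m.py
```

```text
[0.546  0.0895 0.0302] [-4.2  0.9  3.8]
L y 0.08804435020332076 0.23408273977547045 R -0.04568046698248876 0.09109134318924933 z 0.01014139679082493 0.010158949998898575 xmax 0.5756041652011814
bar slope y [ 0.00675392 -0.19108477  0.03391622] cover angle 0.5388087133242229 n 8824
ledge x [0.55293772 0.57220432]
```

View pics/m.png

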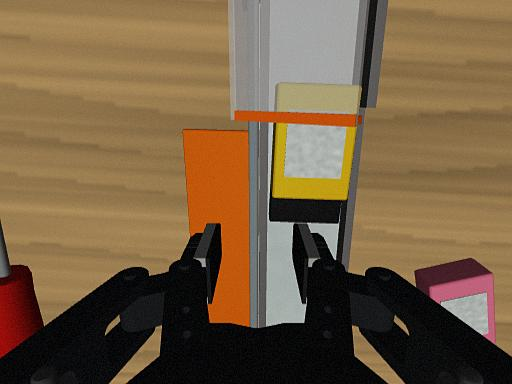

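The pack (yellow at (315,160)) is passing under the raised skirt at (298,118), pushed by the right tip. I continue.

Call:
arm_command --commands '[{"dx": 0.008, "dy": 0.0, "dz": 0.0, "ax": 0.0, "ay": 0.0, "az": 0.0, "fingers": -0.1}, {"dx": 0.016, "dy": 0.0, "dz": 0.0, "ax": 0.0, "ay": 0.0, "az": 0.0, "fingers": -0.1}, {"dx": 0.024, "dy": 0.0, "dz": 0.0, "ax": 0.0, "ay": 0.0, "az": 0.0, "fingers": -0.1}, {"dx": 0.032, "dy": 0.0, "dz": 0.0, "ax": 0.0, "ay": 0.0, "az": 0.0, "fingers": -0.1}, {"dx": 0.036, "dy": 0.0, "dz": 0.0, "ax": 0.0, "ay": 0.0, "az": 0.0, "fingers": -0.1}]'

```text
time_s: 4.85
eef_pos: [0.5818, 0.0919, 0.0303]
orientation: [1.0, 0.03, 0.0, -0.0]
force: [-4.3, 1.4, 4.7]
grip_width: 0.45
grip_force: 2.5
```

Call:
arm_command --commands '[{"dx": 0.003, "dy": 0.0, "dz": 0.0, "ax": 0.0, "ay": 0.0, "az": 0.0, "fingers": -0.1}, {"dx": 0.006, "dy": 0.0, "dz": 0.0, "ax": 0.0, "ay": 0.0, "az": 0.0, "fingers": -0.1}]'

```text
time_s: 5.05
eef_pos: [0.5866, 0.0922, 0.0302]
orientation: [1.0, 0.03, -0.0, 0.0]
force: [-4.5, 1.0, 5.4]
grip_width: 0.451
grip_force: 2.6
```

```bash
python3 m.py
```

```text
[0.5866 0.0922 0.0302] [-4.5  1.   5.4]
L y 0.0908473122830388 0.2365983305883232 R 0.042300684177017114 0.09290471071770989 z 0.01019329034162278 0.010193091383792097 xmax 0.6043352932686679
bar slope y [ 0.01271659 -0.22397857  0.03418439] cover angle 0.5703420201509806 n 3949
ledge x [0.5793546  0.59750064]
```

Call:
arm_command --commands '[{"dx": 0.001, "dy": 0.0, "dz": 0.0, "ax": 0.0, "ay": 0.0, "az": 0.0, "fingers": -0.1}, {"dx": 0.003, "dy": 0.0, "dz": 0.0, "ax": 0.0, "ay": 0.0, "az": 0.0, "fingers": -0.1}, {"dx": 0.003, "dy": 0.0, "dz": 0.0, "ax": 0.0, "ay": 0.0, "az": 0.0, "fingers": -0.1}]'

```text
time_s: 5.4
eef_pos: [0.5899, 0.0924, 0.0303]
orientation: [1.0, 0.03, 0.0, -0.0]
force: [-3.6, 0.7, 4.1]
grip_width: 0.444
grip_force: 2.4
```

Call:
arm_command --commands '[{"dx": 0.002, "dy": 0.0, "dz": 0.0, "ax": 0.0, "ay": 0.0, "az": 0.0, "fingers": -0.1}, {"dx": 0.002, "dy": 0.0, "dz": 0.0, "ax": 0.0, "ay": 0.0, "az": 0.0, "fingers": -0.1}]'

```text
time_s: 5.6
eef_pos: [0.5908, 0.0923, 0.0301]
orientation: [1.0, 0.03, -0.001, 0.0]
force: [-6.5, 1.1, 5.5]
grip_width: 0.449
grip_force: 4.7
```

Call:
arm_command --commands '[{"dx": 0.002, "dy": 0.0, "dz": 0.0, "ax": 0.0, "ay": 0.0, "az": 0.0, "fingers": -0.1}, {"dx": 0.002, "dy": 0.0, "dz": 0.0, "ax": 0.0, "ay": 0.0, "az": 0.0, "fingers": -0.1}]'

```text
time_s: 5.8
eef_pos: [0.5911, 0.0923, 0.0299]
orientation: [1.0, 0.03, -0.003, 0.0]
force: [-10.5, 0.9, 8.5]
grip_width: 0.451
grip_force: 6.6
```

The push force has jumped and motion has stopped, so the pack is home. I back off, then lift.

Call:
arm_command --commands '[{"dx": -0.006, "dy": 0.0, "dz": 0.0, "ax": 0.0, "ay": 0.0, "az": 0.0, "fingers": -0.1}, {"dx": -0.015, "dy": 0.0, "dz": 0.0, "ax": 0.0, "ay": 0.0, "az": 0.0, "fingers": -0.1}, {"dx": -0.02, "dy": 0.0, "dz": -0.006, "ax": 0.0, "ay": 0.0, "az": 0.0, "fingers": -0.1}, {"dx": -0.02, "dy": 0.0, "dz": -0.016, "ax": 0.0, "ay": 0.0, "az": 0.0, "fingers": -0.1}, {"dx": -0.02, "dy": 0.0, "dz": -0.04, "ax": 0.0, "ay": 0.0, "az": 0.0, "fingers": -0.1}]'

```text
time_s: 6.3
eef_pos: [0.5722, 0.0909, 0.0697]
orientation: [1.0, 0.03, -0.002, 0.001]
force: [0.1, -0.6, 0.7]
grip_width: 0.451
grip_force: 0.0
```

Call:
arm_command --commands '[{"dx": -0.03, "dy": 0.0, "dz": -0.05, "ax": 0.0, "ay": 0.0, "az": 0.0, "fingers": -0.1}, {"dx": -0.06, "dy": 0.0, "dz": -0.1, "ax": 0.0, "ay": 0.0, "az": 0.0, "fingers": -0.1}, {"dx": -0.06, "dy": 0.0, "dz": -0.1, "ax": 0.0, "ay": 0.0, "az": 0.0, "fingers": -0.1}, {"dx": -0.06, "dy": 0.0, "dz": -0.1, "ax": 0.0, "ay": 0.0, "az": 0.0, "fingers": -0.1}]'

```text
time_s: 6.7
eef_pos: [0.5132, 0.0876, 0.1731]
orientation: [1.0, 0.03, 0.001, -0.0]
force: [0.3, -0.8, 0.1]
grip_width: 0.452
grip_force: 0.0
```

Run:
```python
from h import *
print(manip.read_state()['force'].round(1))
c,p,d=look('wrist','w9');P=cloud(c,d);H,S,V=hsvs(p)
org=blob((H>=4)&(H<=16)&(S>180)&(V>80));Q=P[org&(P[...,0]<.6)&(P[...,1]>.09)];A=np.c_[Q[:,:2],np.ones(len(Q))];k=np.linalg.lstsq(A,Q[:,2],rcond=None)[0];print('cover',.35-np.arctan(k[1]))
Q=P[(V<60)&(np.abs(P[...,1]-.066)<.015)&(abs(P[...,2]-.021)<.004)&(P[...,0]>.515)];print('ledge x',np.percentile(Q[:,0],[2,98]),np.median(Q[:,2]))
```

```text
[ 0.3 -0.8  0.1]
cover 0.26792172893246824
ledge x [0.60371384 0.61274667] 0.019936425385401108
```

View pics/w9.png

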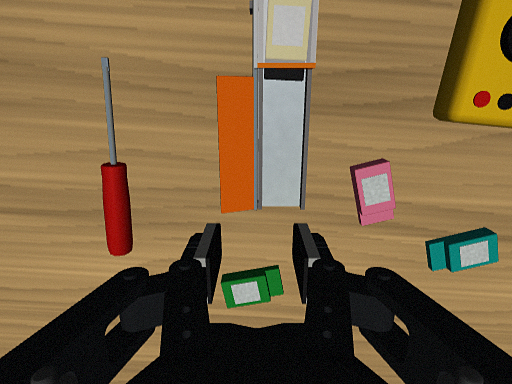

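The pack is behind the skirt at (287,65), with its ledge just outside. The noisy slope fit can't confirm the cover is shut, so I compare with the initial top view.

Run:
```python
from h import *
f=np.load('t.npz');c,p,d=look('top')
def m(p):
    H,S,V=hsvs(p);return blob((H>=6)&(H<=14)&(S>190)&(V>120))
for q,dd in((f['p'],f['d']),(p,d)):
    o=m(q);print(o.sum(),[np.where(o[r])[0][[0,-1]].tolist() for r in(200,220,240)], np.median(dd[205:240,217:219]),np.median(dd[205:240,226:228]))
    H,S,V=hsvs(q);k=(H<=16)&(S>110);k[:,:232]=0;k[190:]=0;k[:170]=0;k[:,260:]=0;print('skirt',np.argwhere(k).mean(0),k.sum())
f=np.load('w1.npz');c,p,d=look('wrist');
for P in (cloud(c,d),):
    H,S,V=hsvs(p);o=blob((H>=4)&(H<=16)&(S>180)&(V>120)&(np.arange(384)[:,None]>72))
    for r in(100,150,190):
        u=np.where(o[r])[0];print(u[0],u[-1],P[r,u[0]+2:u[-1]-1,2].round(4)[::4])
```

```text
793 [[216, 228], [217, 229], [217, 229]] 0.8080455 0.81364435
skirt [183.16 244.4 ] 25Traceback (most recent call last):
  File "<stdin>", line 6, in <module>
IndexError: index 0 is out of bounds for axis 0 with size 0
```

Call:
arm_command --commands '[{"dx": 0.0, "dy": 0.2, "dz": -0.08, "ax": 0.0, "ay": 0.0, "az": 0.0, "fingers": -0.1}, {"dx": 0.0, "dy": 0.2, "dz": -0.08, "ax": 0.0, "ay": 0.0, "az": 0.0, "fingers": -0.1}, {"dx": 0.0, "dy": 0.2, "dz": -0.08, "ax": 0.0, "ay": 0.0, "az": 0.0, "fingers": -0.1}, {"dx": 0.0, "dy": 0.2, "dz": -0.08, "ax": 0.0, "ay": 0.0, "az": 0.0, "fingers": -0.1}, {"dx": 0.0, "dy": 0.2, "dz": -0.08, "ax": 0.0, "ay": 0.0, "az": 0.0, "fingers": -0.1}]'

```text
time_s: 7.3
eef_pos: [0.5264, -0.1176, 0.2506]
orientation: [1.0, 0.027, 0.0, 0.001]
force: [-0.7, 0.6, 0.1]
grip_width: 0.446
grip_force: 0.0
```

Run:
```python
from h import *
f=np.load('t.npz');c,p,d=look('top','t2')
for q,dd in((f['p'],f['d']),(p,d)):
    H,S,V=hsvs(q);o=(H>=6)&(H<=14)&(S>190)&(V>120);o[:,:205]=0;o[:,232:]=0
    print(o.sum(),[np.where(o[r])[0][[0,-1]].tolist() if o[r].any() else 0 for r in(200,220,240)], np.median(dd[205:240,217:219]),np.median(dd[205:240,226:228]))
    k=(H<=16)&(S>110);k[:,:232]=0;k[190:]=0;k[:170]=0;k[:,260:]=0;print('skirt',np.argwhere(k).mean(0),k.sum())
```

```text
793 [[216, 228], [217, 229], [217, 229]] 0.8080455 0.81364435
skirt [183.16 244.4 ] 25
778 [[216, 228], [217, 229], [217, 229]] 0.80805147 0.8135154
skirt [183.51388889 243.375     ] 72
```

The bar's depth and edges match the initial view, so the cover is shut. The ledge's rear at x ≈ 0.604 puts the pack at dock x ≈ 0.027, which is home.

```bash
python3 -c "
from cell import manip
print(manip.hand_in())"
```

```text
the job is handed in; nothing more can be done
None
```

I handed the job in; no verdict came back. The pack was pushed until it stopped in the bay (measured about 27 mm past the mouth; fully home is 26 mm), and the cover is shut behind it, its bar back where it started.

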